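Open a case whose lid has a latch and a hidden second catch

TASK

Open the case with the double-latched lid and leave the lid standing wide open, raised by at least 60 degrees: facing its skirted front, slide the thumb latch on the lid to the right until it stops, lift the lid a little by its front skirt until the hidden second catch holds it and pause there a moment, then feel for the catch from the right under the raised skirt, push it to the left and, while holding it over, lift the lid free and open. Work gently: no more than 30 N anywhere on the case, and no more than 20 N once the lid is off its rim, so that the catch is not forced. Leave the things standing around alone.

Things in the scene. Friction and masses are not known exactly. Their poses are not given: they have to be found in the camera images.
- case: grey plastic instrument case, fixed on the bench; small jars and boxes fixed inside. Origin: centre of its underside; x points to its back (lid hinge side), y to its left (as seen facing its front, which looks to the robot's right), z up. Walls x -65..65, y -110..110 mm, rim at z = 105 mm, shut lid's top at z = 109 mm. In front the grey metal lid overhangs the front wall by 40 mm, to x = -105 mm; below the overhang it is free down to the bench
- lid (a joint): lid angle in rad: 0 shut, grows as its front is raised, end of travel 1.45. The hinge is stiff: the lid stays where it is left; lifting it at the skirt takes about 3 to 5 N. With the thumb latch open it rises only about 0.2 rad until the second catch holds it
- lid_hinge (a point): middle of the lid's hinge line, which runs along the case's y at case x = +65, z = 105 mm
- skirt_edge (a point): middle of the lower edge of the lid's front skirt: a 3 mm sheet lip, 226 mm long, hanging 23 mm down from the lid's front edge, 168.5 mm in front of the hinge line; lid shut, its edge is 82 mm above the bench. Its short end plates are at y = +-111 mm; between them fingers can lift it from below. Moves with the lid; axes as the case's while shut
- thumb_latch (a joint): first latch in m: 0 home (locked) to 0.020 fully open, at its stop. Slides to the case's right (-y) along the lid, takes about 4 N, stays where it is left. Locked, it lets the lid rattle by no more than 0.02 rad
- latch_fin (a point): middle of the top of the black upright fin of the first latch, on the lid near its front left: fin 10 mm thick (y), 22 mm wide (x), standing 24 mm above the lid on a foot plate 24 mm long (y), 5 mm high. Free lid surface round it; push or pinch it from above
- catch_slot (a point): middle (case y = 0) of the notch in the front wall, at case x -65, z 93 mm. Out of it stands the hidden second catch: a steel tongue 10 mm wide (y), x -99..-65, z 83..103 mm; its middle lies unmeasured at y -45..+45 mm, different each time. The shut skirt covers it; once the lid is lifted against it, it is just behind and below the skirt's edge and can be felt from the side
- catch_side (a point): point on the case 80 mm right of catch_slot, where the search may begin. Pushed left (+y), the catch's tongue yields against a spring (3 N at first, 11 N at the end), lets the lid go after 8 to 9 mm and has a hard stop at 14 mm. It springs back when let go: lift the lid some 0.08 rad more while holding it over. It does not yield to the right, inwards or upwards
- specimen_jar: bystander: round jar with a screw lid, 54 mm wide, 72 mm high; origin under its centre
- petri_dish: bystander: flat round dish, 61 mm wide, 15 mm high; origin under its centre
- tally_counter: bystander: small round metal hand counter, 48 x 65 x 30 mm; origin under its centre
- mug: bystander: mug with handle, 82 x 120 x 94 mm; origin under its centre

How it is judged (in metres and radians):
On the way, in this order (a step that is already met when the one before it is completed fails the run):
1. the thumb latch has been slid fully open while the lid is still down (value of joint thumb_latch above 0.016 m and value of joint lid below 0.06 rad), for 0.2 s.
2. the lid has been lifted until the second catch holds it, and paused there (value of joint lid between 0.15 and 0.26 rad and value of joint thumb_latch above 0.014 m), for 0.3 s.
3. the lid has come free of the second catch (value of joint lid above 0.4 rad), for 0.1 s.
At the end, for the whole second after the job is handed in: the lid stands still, opened by more than 1.03 rad (59 degrees), with the thumb latch still open (more than 14 of its 20 mm) (value of joint lid above 1.03 rad and not (velocity of joint lid above 0.05 rad/s) and velocity of joint lid above -0.05 rad/s and value of joint thumb_latch above 0.014 m); the robot touches nothing.
It fails at once if more than 30 N between the robot and the case or any part of it (contact force between any of the arm, the fingers and case above 30 N).
It fails at once if more than 20 N between the robot and the case or any part of it while the lid is raised by more than 0.1 rad (value of joint lid above 0.1 rad and contact force between any of the arm, the fingers and case above 20 N).
It fails at once if a bystander (jar, dish, counter or mug) is shifted by more than 2 cm (distance of any of specimen_jar, petri_dish, tally_counter, mug from where it was at the start of the episode above 0.02 m).
It also fails if it takes over 58 s, if anything falls off the work surface, if the arm or the gripper's body presses on something with over 40 N, if the wrist force passes 120 N, or if a joint passes its speed limit or range.

ROBOT

A 7-joint arm with a two-finger parallel gripper is mounted at the origin on a cart in front of the work surface, level with it; the furniture and walls round the work are solid. World frame = base frame: x ahead of the robot, y to its left, z up, the work surface at z = 0. Lengths are in mm, angles in rad, forces in N, time in s.
With the tool pointing down it reaches from about 350 to 900 mm from the base axis. Payload 7.2 kg.
Tool frame: the origin (TCP) lies at the very end of the fingers, on their centre line; the grasp point (between the pads) lies 19 mm behind it; z points along the fingers, y is the line along which they close (so a half turn about z gives the same grasp; the last joint's range is limited). The gripper opens to 88 mm and grips with 3 to 60 N. Pads are 20 mm wide; open, the fingers measure 115 mm over their backs; the gripper's body (75 mm by 178 mm) begins 61 mm behind the grasp point.
Start: joints at [-1.406, 0.411, -0.013, 1.596, 0.006, 1.134, -0.082], TCP at [144.199, 608.141, 222.653] pointing down, gripper open.
Joint ranges: [-2.95, 2.95], [-0.29, 1.99], [-1.47, 1.44], [0.14, 2.54], [-1.03, 4.17], [0.13, 1.85], [-2.86, 2.86]. Speed limits (rad/s): [2.39, 2.39, 3.01, 3.01, 3.14, 3.14, 3.14].

INTERFACE

Orientations are given as [roll, pitch, yaw] about the fixed x, y, z axes, in that order (R = Rz(yaw) Ry(pitch) Rx(roll)).
In Python, from plant import r, cams, job gives the robot as it stands.
- The arm moves only by the shell command python3 -m crank 'ROWS' [FORCE]. ROWS is JSON, a list of rows, each a list of 3 entries, a list of its own where there are three numbers: the closure, from -1 (fully open) to 1 (shut), so that 0 is half open, then the shift along the tool's x, y, z normalised to -1 to 1, where 1 is 0.1 m, then the turn, a rotation vector about the tool's x, y, z normalised to -1 to 1, where 1 is 180 degrees. In form: [[hand, [dx, dy, dz], [ax, ay, az]], ...]. A call has 1 to 5 rows; each row shifts and turns the commanded pose from where the row before left it, along the tool's axes as they then stand; what a row does not reach is not made up. A row lasts 1/8 s, in which the tool goes at most 62.5 mm and 10.7 degrees, less where a joint would pass 70% of its speed; a pose out of reach is approached as far as the arm can. A call with a number of a shift or a turn outside -1 to 1 is refused whole. A call with a gripper value outside its range is refused whole. The fingers move at their own pace and stop on an object; FORCE is the grip in N (left out, the last holds). Time passes only in rows, so rows that do not move let the fingers close. It gives the time, the measured TCP pose, the force, the opening and the grip force at its end, in the units of the state.
- r.get_obs(): the state, without advancing time (a new reading comes with each control period).
- cams.grab_frame(name): name is "side" or "top"; returns a dict with "frame" (420x560x3 uint8, red, green, blue), "camera_matrix" (3x3 intrinsics, pixels), "pose" (4x4, takes a point from camera to world coordinates). Camera axes: x right, y down, z forward; pixel columns grow to the right and rows downward; lengths in mm; the calibration is good to about 2 mm. A picture is of the moment at which its call begins. There is no depth.
- job.close_job(): hands the job in; it is judged then, once.
The state is a dict: "t": time; "q": joint angles; "joint_vel": joint speeds; "effort": joint torques, N m; "position": TCP position; "tool_rot": TCP orientation; "ft_force": force on the tool from outside, world axes, zero at the start; "moment": the same for the moment, N m; "finger_gap": finger opening in mm; "grip_force": force on a finger pad.
Only numpy, scipy, OpenCV 4.12 (cv2) and the standard library are available. Lean on these libraries where they do the work, as an engineer would, in place of code of your own. Each camera call takes 0.05 s, during which the arm holds its last target. There are 200 camera calls.

## Working session

There is one attempt and no reset: what is moved stays moved. The work goes in short steps, Python scripts to look and compute and a shell command to move; the robot and the scene stay as the last step left them, time stands still between calls to the robot, and variables do not carry over. Pictures are saved under pics/ and viewed, at most 10 in all, crops included, and the job is handed in when it is done.

```bash
mkdir -p pics; ls
cat > a.py <<'E'
from plant import r,cams,job
import cv2,numpy as np
for n in("side","top"):
    f=cams.grab_frame(n); cv2.imwrite(f"pics/{n}0.png",f["frame"][:,:,::-1])
    np.savez(f"{n}0.npz",**f); print(n,f["camera_matrix"].tolist(),np.round(f["pose"],3).tolist())
print(r.get_obs())
E
python3 a.py
```

```text
pics
side [[479.80607727541803, 0.0, 285.7339276003395], [0.0, 479.80607727541803, 212.7697220615909], [0.0, 0.0, 1.0]] [[0.919, -0.316, 0.237, 218.659], [-0.395, -0.718, 0.573, -773.556], [-0.011, -0.62, -0.785, 1169.764], [0.0, 0.0, 0.0, 1.0]]
top [[497.9840711327189, 0.0, 274.439064682009], [0.0, 497.9840711327189, 205.21331505307663], [0.0, 0.0, 1.0]] [[-0.013, -0.986, 0.168, 264.431], [-1.0, 0.016, 0.016, 6.637], [-0.019, -0.168, -0.986, 1559.694], [0.0, 0.0, 0.0, 1.0]]
{'t': 0.1, 'q': array([-1.40616942,  0.41183792, -0.01272847,  1.59694253,  0.00561255,
        1.13432305, -0.08220255]), 'joint_vel': array([ 1.08764039e-03, -2.79224246e-03, -1.15681032e-03, -1.64029627e-03,
        2.13781150e-06,  1.85511855e-03, -2.93400581e-06]), 'effort': array([ 2.44242197e-03, -5.89100862e+01,  6.43465798e-01, -2.91713351e+01,
       -5.38203085e-02,  1.44462948e-02,  3.99429166e-05]), 'position': array([144.13209708, 607.68227961, 221.88917239]), 'tool_rot': array([-3.14012158e+00,  1.08992834e-04,  2.90880779e+00]), 'ft_force': array([-0.16434068,  0.18179246, -0.76358357]), 'moment': array([ 0.04663922,  0.00524164, -0.00092712]), 'grip_force': 0.0, 'finger_gap': 87.63617963737718}
```

View pics/side0.png

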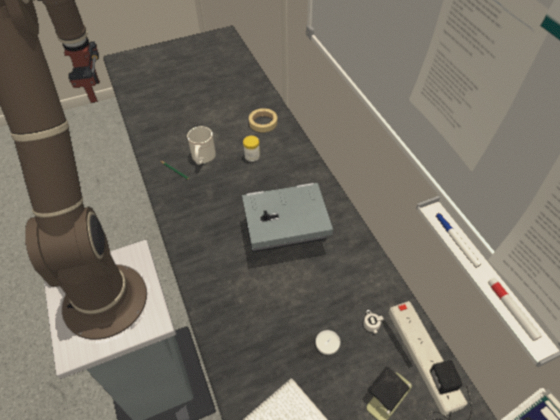

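View pics/top0.png

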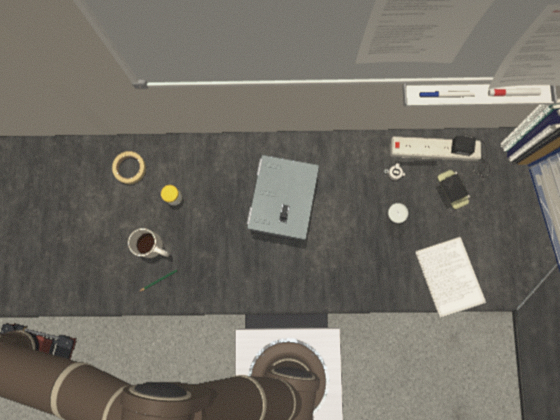

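The top view shows the lid's corners at about (264,156), (318,166), (306,238) and (249,230). The black fin is near (284,212). The front is the right edge in the image (world -y), and the bystanders are well clear.

```bash
cat > h.py <<'E'
import numpy as np,cv2
def ray(f,u,v):
    K,P=f["camera_matrix"],f["pose"]; d=P[:3,:3]@np.linalg.solve(K,[u,v,1.]); return P[:3,3],d
def onz(f,u,v,z):
    o,d=ray(f,u,v); return o+d*(z-o[2])/d[2]
def proj(f,p):
    P=f["pose"];c=P[:3,:3].T@(np.asarray(p,float)-P[:3,3]);k=f["camera_matrix"]@c;return k[:2]/k[2]
def tri(f,a,g,b):
    o1,d1=ray(f,*a);o2,d2=ray(g,*b)
    s=np.linalg.lstsq(np.c_[d1,-d2],o2-o1,rcond=None)[0];p,q=o1+d1*s[0],o2+d2*s[1];return (p+q)/2,np.linalg.norm(p-q)
E
python3 - <<'E'
from h import *
F={n:dict(np.load(n+"0.npz")) for n in("side","top")}
for n,(x0,y0,x1,y1) in {"top":(240,145,330,250),"side":(235,175,340,265)}.items():
    im=F[n]["frame"].astype(int); sub=im[y0:y1,x0:x1]
    m=((sub[...,2]>sub[...,0]+5)&(sub.sum(2)>300)).astype(np.uint8)
    m=cv2.morphologyEx(m,cv2.MORPH_CLOSE,np.ones((9,9)))
    c=max(cv2.findContours(m,0,2)[0],key=cv2.contourArea)
    ap=cv2.approxPolyDP(cv2.convexHull(c),4,True)[:,0]+[x0,y0]
    print(n,[(p.tolist(),np.round(onz(F[n],*p,109)).tolist()) for p in ap], cv2.contourArea(c))
    rc=cv2.minAreaRect(np.array([onz(F[n],*(p+[x0,y0]),109)[:2] for p in c[:,0]],np.float32)); print(rc)
    d=(sub.sum(2)<150).astype(np.uint8)
    k=cv2.connectedComponentsWithStats(d)
    print([(s.tolist(),(q+[x0,y0]).round(1).tolist()) for s,q in zip(k[2],k[3]) if 15<s[4]<400])
    cv2.imwrite(f"pics/{n}c.png",cv2.resize(F[n]["frame"][y0:y1,x0:x1,::-1],None,fx=5,fy=5,interpolation=2))
E
python3 -c "
import cv2,numpy as np
a=cv2.imread('pics/topc.png');b=cv2.imread('pics/sidec.png')
h=525;a=a[:h];b=np.vstack([b,np.zeros((h,b.shape[1],3),np.uint8)])[:h]
o=np.hstack([a,b]);print(o.shape);cv2.imwrite('pics/both.png',cv2.resize(o,(800,int(o.shape[0]*800/o.shape[1]))))"
```

```text
Traceback (most recent call last):
ValueError: max() iterable argument is empty
[ WARN:0@0.005] global loadsave.cpp:275 findDecoder imread_('pics/topc.png'): can't open/read file: check file path/integrity
[ WARN:0@0.006] global loadsave.cpp:275 findDecoder imread_('pics/sidec.png'): can't open/read file: check file path/integrity
Traceback (most recent call last):
TypeError: 'NoneType' object is not subscriptable
```

```bash
cat > m.py <<'E'
from h import *
F={n:dict(np.load(n+"0.npz")) for n in("side","top")}
ims=[]
for n,(x0,y0,x1,y1) in {"top":(240,145,330,250),"side":(235,175,340,265)}.items():
    im=F[n]["frame"].astype(int); sub=im[y0:y1,x0:x1]; print(sub[40,40])
    m=(sub.sum(2)>260).astype(np.uint8)
    m=cv2.morphologyEx(m,cv2.MORPH_CLOSE,np.ones((9,9)))
    c=max(cv2.findContours(m,0,2)[0],key=cv2.contourArea)
    ap=cv2.approxPolyDP(cv2.convexHull(c),4,True)[:,0]+[x0,y0]
    print(n,[(p.tolist(),np.round(onz(F[n],*p,109)).tolist()) for p in ap], cv2.contourArea(c))
    rc=cv2.minAreaRect(np.array([onz(F[n],*(p+[x0,y0]),109)[:2] for p in c[:,0]],np.float32)); print(rc)
    d=(sub.sum(2)<150).astype(np.uint8)
    k=cv2.connectedComponentsWithStats(d)
    print([(s.tolist(),(q+[x0,y0]).round(1).tolist()) for s,q in zip(k[2],k[3]) if 15<s[4]<400])
    s=cv2.resize(F[n]["frame"][y0:y1,x0:x1,::-1],None,fx=4,fy=4,interpolation=2); ims.append(np.vstack([s,np.zeros((420-s.shape[0],s.shape[1],3),np.uint8)]))
o=np.hstack(ims);print(o.shape);cv2.imwrite('pics/both.png',o)
E
python3 m.py
```

```text
[153 160 151]
top [([329, 145], [693.0, -136.0, 109.0]), ([329, 249], [380.0, -126.0, 109.0]), ([272, 249], [382.0, 39.0, 109.0]), ([246, 229], [442.0, 115.0, 109.0]), ([240, 206], [511.0, 133.0, 109.0]), ([240, 145], [698.0, 132.0, 109.0])] 7719.0
((538.5416870117188, 1.02972412109375), (268.4067687988281, 313.6705017089844), 88.93247985839844)
[]
[65 64 63]
side [([319, 182], [676.0, 67.0, 109.0]), ([330, 233], [622.0, -113.0, 109.0]), ([252, 248], [410.0, -73.0, 109.0]), ([242, 195], [449.0, 112.0, 109.0])] 4289.5
((541.5865478515625, -0.15760040283203125), (199.13587951660156, 233.77789306640625), 77.94223022460938)
[([27, 37, 15, 9, 51], [266.9, 216.8]), ([6, 48, 10, 24, 109], [245.4, 233.3]), ([71, 75, 18, 8, 49], [313.7, 253.4])]
(420, 780, 3)
```

View pics/both.png

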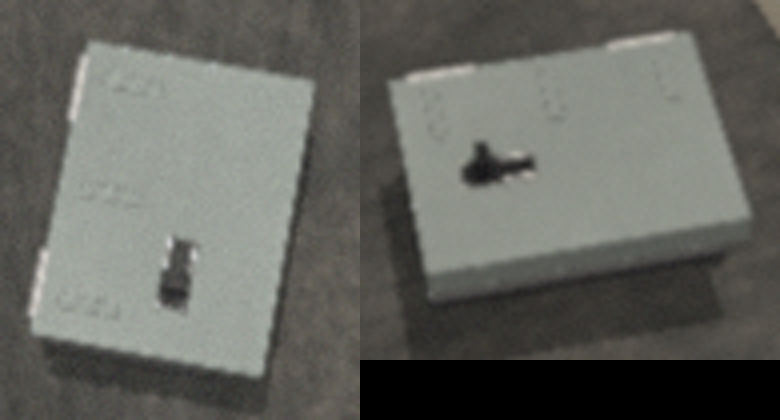

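The crop shows the lid's four corners in both views. The fin (crop 175,285 in the top view and 480,160 in the side view) has its slot running toward world +x, which is the case's right, as expected.

```bash
cat > m2.py <<'E'
from h import *
F={n:dict(np.load(n+"0.npz")) for n in("side","top")}
off={"top":(240,145),"side":(235,175)}
C={"top":[(90,42),(315,80),(263,378),(33,332)],"side":[(692,33),(750,217),(428,275),(390,80)]}
side={"side":360}
P={}
for n in C:
    px=[np.array([(u-(360 if n=="side" else 0))/4-.375,v/4-.375])+off[n] for u,v in C[n]]
    # side crop drawn at x offset 360
    P[n]=np.array([onz(F[n],*p,109) for p in px]); print(n,P[n].round(1)[:,:2].tolist())
    F[n]["px"]=px
for a,b in zip(F["top"]["px"],F["side"]["px"]): print([np.round(x,1) for x in tri(F["top"],a,F["side"],b)])
Q=(P["top"]+P["side"])/2
# corners: backright, frontright, frontleft, backleft in case coords (lid x -105..65, y +-113)
loc=np.array([(65,-113),(-105,-113),(-105,113),(65,113)],float)
for n,q in (("top",P["top"]),("side",P["side"]),("avg",Q)):
    q=q[:,:2];a=loc-loc.mean(0);b=q-q.mean(0);th=np.arctan2((a[:,0]*b[:,1]-a[:,1]*b[:,0]).sum(),(a*b).sum())
    R=np.array([[np.cos(th),-np.sin(th)],[np.sin(th),np.cos(th)]]);o=q.mean(0)-R@loc.mean(0)
    print(n,"th",th,"org",o.round(1),"res",(q-(loc@R.T+o)).round(1).tolist())
fin=lambda n,u,v:onz(F[n],(u-(360 if n=="side" else 0))/4-.375+off[n][0],v/4-.375+off[n][1],120)
for n,u,v in(("top",175,285),("side",480,160)):
    p=fin(n,u,v);print(n,p.round(1),(R.T@(p[:2]-o)).round(1))
E
python3 m2.py
```

```text
top [[665.1, 65.7], [632.7, -102.4], [409.8, -58.3], [446.1, 109.5]]
side [[670.3, 66.0], [633.5, -102.5], [414.2, -58.9], [449.9, 113.3]]
[array([667.3,  65.2, 110. ]), np.float64(4.9)]
[array([ 633.1, -102.5,  109.1]), np.float64(0.8)]
[array([412. , -58.6, 108.8]), np.float64(4.4)]
[array([447.1, 109. , 114.2]), np.float64(3.2)]
top th 1.3723714094341823 org [542.3  23.2] res [[-0.9, 1.0], [0.2, -0.4], [-1.1, -0.9], [1.8, 0.3]]
side th 1.3649046462836874 org [546.1  24.1] res [[0.4, 1.4], [-1.7, -0.6], [0.2, -3.2], [1.1, 2.5]]
avg th 1.3686311219432776 org [544.2  23.6] res [[-0.3, 1.2], [-0.7, -0.5], [-0.4, -2.1], [1.4, 1.4]]
top [477.7   4.8 120. ] [-31.8  61.3]
side [479.7  10.  120. ] [-26.3  60.5]
```

```bash
cat > g.py <<'E'
# usage: g.py cx cy cz [roll pitch yaw | -]   target TCP in case frame (mm) -> shift/turn in tool units
import sys,numpy as np
from scipy.spatial.transform import Rotation as Ro
from plant import r
O=np.array([544.,24.,0.]);TH=1.369
C=Ro.from_euler('z',TH)
s=r.get_obs();T=Ro.from_euler('xyz',s["tool_rot"])
a=list(map(float,sys.argv[1:]))
cp=C.inv().apply(s["position"]-O)
print("t",s["t"],"case pos",cp.round(1),"tool axes in case x/y/z",(C.inv()*T).as_matrix().T.round(2).tolist(),"F case",C.inv().apply(s["ft_force"]).round(1),"gap",round(s["finger_gap"],1),"q",s["q"].round(2).tolist())
if len(a)>=3:
    d=C.apply(a[:3])+O-s["position"]; print("world target",(C.apply(a[:3])+O).round(1),"tool shift units",(T.inv().apply(d)/100).round(3))
if len(a)==6: # target orientation: rpy in case frame
    G=C*Ro.from_euler('xyz',a[3:]); print("turn units",((T.inv()*G).as_rotvec()/np.pi).round(4))
E
python3 g.py -29 98 200 3.1416 0 1.5708
```

```text
t 0.1 case pos [491.7 508.7 221.9] tool axes in case x/y/z [[0.03, 1.0, -0.0], [1.0, -0.03, -0.0], [-0.0, -0.0, -1.0]] F case [ 0.1  0.2 -0.8] gap 87.6 q [-1.41, 0.41, -0.01, 1.6, 0.01, 1.13, -0.08]
world target [442.2  15.2 200. ] tool shift units [-4.267 -5.077  0.227]
turn units [-0.0005  0.     -0.0099]
```

```bash
python3 -m crank '[[1,[-0.356,-0.423,0.02],[0,0,-0.0099]],[1,[-0.356,-0.423,0.02],[0,0,0]],[1,[-0.356,-0.423,0.02],[0,0,0]],[1,[-0.356,-0.423,0.02],[0,0,0]],[1,[-0.356,-0.423,0.02],[0,0,0]]]' 10
python3 -m crank '[[1,[-0.356,-0.423,0.02],[0,0,0]],[1,[-0.356,-0.423,0.02],[0,0,0]],[1,[-0.356,-0.423,0.02],[0,0,0]],[1,[-0.356,-0.423,0.02],[0,0,0]]]'; python3 g.py -29 98 200 3.1416 0 1.5708
```

```text
t: 0.72
position: [275.3, 362.6, 212.4]
tool_rot: [-3.141, -0.0, 2.94]
ft_force: [1.7, 0.7, -0.6]
finger_gap: 41.6
grip_force: 0.0
t: 1.23
position: [380.8, 168.5, 204.7]
tool_rot: [3.141, 0.0, 2.94]
ft_force: [0.1, 0.7, -0.2]
finger_gap: 1.9
grip_force: 0.0
t 1.225 case pos [108.8 188.8 204.7] tool axes in case x/y/z [[-0.0, 1.0, -0.0], [1.0, 0.0, 0.0], [0.0, -0.0, -1.0]] F case [ 0.7  0.1 -0.2] gap 1.9 q [-0.8, 0.06, 0.28, 2.11, -0.02, 0.98, 0.86]
world target [442.2  15.2 200. ] tool shift units [-0.908 -1.379  0.046]
turn units [0.0001 0.0001 0.0001]
```

```bash
python3 -m crank '[[1,[-0.3,-0.46,0.0],[0,0,0]],[1,[-0.3,-0.46,0.0],[0,0,0]],[1,[-0.3,-0.46,0.03],[0,0,0]],[1,[0,0,0.3],[0,0,0]],[1,[0,0,0],[0,0,0]]]';  python3 g.py -29 98 121 3.1416 0 1.5708
cat > pic.py <<'E'
import sys,cv2,numpy as np
from plant import cams
n=sys.argv[1];f=cams.grab_frame(n);np.savez(sys.argv[2]+".npz",**f)
x,y,X,Y,k=map(int,sys.argv[3:8])
cv2.imwrite(f"pics/{sys.argv[2]}.png",cv2.resize(f["frame"][y:Y,x:X,::-1],None,fx=k,fy=k,interpolation=2))
E
python3 pic.py side s1 215 120 365 270 4
```

```text
t: 1.85
position: [439.3, 16.3, 170.2]
tool_rot: [-3.14, -0.004, 2.939]
ft_force: [-1.1, 0.4, 0.6]
finger_gap: 0.6
grip_force: 0.0
t 1.85 case pos [-28.5 101.  170.2] tool axes in case x/y/z [[0.0, 1.0, 0.0], [1.0, -0.0, -0.0], [-0.0, 0.0, -1.0]] F case [0.2 1.2 0.6] gap 0.6 q [-0.56, 0.16, 0.46, 2.11, -0.09, 0.9, 1.32]
world target [442.2  15.2 121. ] tool shift units [-0.032 -0.004  0.492]
turn units [-0.0006 -0.0012 -0.0004]
```

View pics/s1.png

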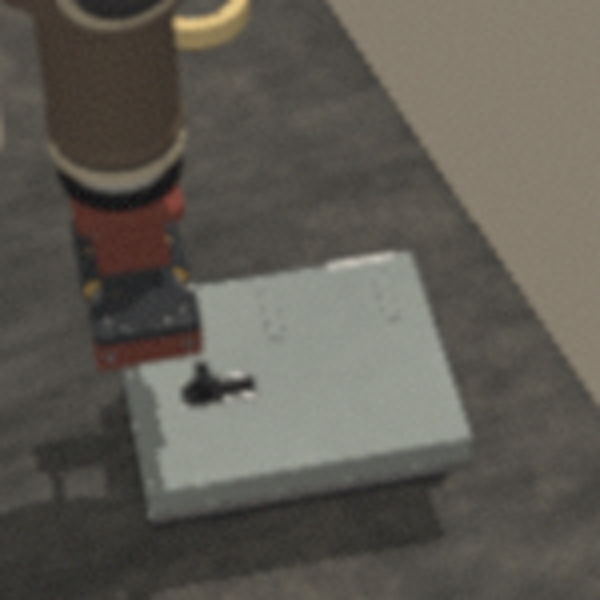

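The side view shows the closed fingers to the left of the fin and clear of it. I'll descend and push.

```bash
python3 -m crank '[[1,[0,0,0.24],[0,0,0]],[1,[0,0,0.2],[0,0,0]],[1,[-0.05,0,0.04],[0,0,0]],[1,[-0.08,0,0],[0,0,0]],[1,[-0.03,0,0],[0,0,0]]]'; python3 g.py -29 60 121
python3 -m crank '[[1,[-0.03,0,0],[0,0,0]],[1,[-0.03,0,0],[0,0,0]],[1,[-0.03,0,0],[0,0,0]]]' ; python3 g.py -29 60 121
```

```text
t: 2.52
position: [457.9, 13.9, 124.6]
tool_rot: [3.141, 0.002, 2.94]
ft_force: [0.6, 0.9, 0.3]
finger_gap: 0.2
grip_force: 0.0
t 2.525 case pos [-27.2  82.3 124.6] tool axes in case x/y/z [[-0.0, 1.0, -0.0], [1.0, 0.0, 0.0], [0.0, -0.0, -1.0]] F case [ 1.  -0.4  0.3] gap 0.2 q [-0.51, 0.26, 0.45, 2.12, -0.16, 0.79, 1.4]
world target [479.4   7.6 121. ] tool shift units [-0.223 -0.018  0.036]
t: 2.9
position: [465.1, 12.0, 123.7]
tool_rot: [3.141, -0.001, 2.94]
ft_force: [-3.9, 1.1, 3.3]
finger_gap: 0.6
grip_force: 1.8
t 2.9 case pos [-27.6  74.9 123.7] tool axes in case x/y/z [[-0.0, 1.0, 0.0], [1.0, 0.0, 0.0], [0.0, 0.0, -1.0]] F case [0.3 4.1 3.3] gap 0.6 q [-0.5, 0.28, 0.44, 2.1, -0.16, 0.8, 1.41]
world target [479.4   7.6 121. ] tool shift units [-0.149 -0.014  0.027]
```

```bash
python3 -m crank '[[1,[-0.04,0,0],[0,0,0]],[1,[-0.04,0,0],[0,0,0]],[1,[-0.03,0,0],[0,0,0]]]'; 
python3 -m crank '[[1,[-0.03,0,0],[0,0,0]],[1,[-0.02,0,0],[0,0,0]]]' ; python3 g.py
python3 -m crank '[[1,[-0.02,0,0],[0,0,0]],[1,[-0.01,0,0],[0,0,0]]]' ; python3 g.py
```

```text
t: 3.28
position: [476.0, 9.7, 123.5]
tool_rot: [-3.142, -0.001, 2.94]
ft_force: [-3.7, 0.9, 2.3]
finger_gap: 0.5
grip_force: 1.8
t: 3.52
position: [481.0, 8.7, 123.5]
tool_rot: [-3.142, -0.0, 2.94]
ft_force: [-3.5, 1.8, 2.9]
finger_gap: 0.4
grip_force: 1.8
t 3.525 case pos [-27.6  58.6 123.5] tool axes in case x/y/z [[-0.0, 1.0, 0.0], [1.0, 0.0, -0.0], [-0.0, 0.0, -1.0]] F case [1.1 3.8 2.9] gap 0.4 q [-0.49, 0.3, 0.44, 2.07, -0.18, 0.81, 1.43]
t: 3.78
position: [484.0, 8.1, 123.6]
tool_rot: [-3.142, -0.0, 2.94]
ft_force: [-3.9, 1.1, 1.2]
finger_gap: 0.2
grip_force: 1.8
t 3.775 case pos [-27.6  55.6 123.6] tool axes in case x/y/z [[-0.0, 1.0, 0.0], [1.0, 0.0, -0.0], [-0.0, 0.0, -1.0]] F case [0.3 4.  1.2] gap 0.2 q [-0.48, 0.31, 0.44, 2.06, -0.18, 0.81, 1.44]
```

```bash
python3 -m crank '[[1,[-0.015,0,0],[0,0,0]],[1,[-0.005,0,0],[0,0,0]]]' ; python3 g.py
python3 -m crank '[[1,[-0.01,0,0],[0,0,0]],[1,[-0.005,0,0],[0,0,0]]]' ; python3 g.py
```

```text
t: 4.03
position: [484.2, 8.1, 123.5]
tool_rot: [-3.142, -0.004, 2.94]
ft_force: [-12.0, 1.4, 8.5]
finger_gap: 0.9
grip_force: 5.4
t 4.025 case pos [-27.6  55.4 123.5] tool axes in case x/y/z [[-0.0, 1.0, 0.0], [1.0, 0.0, -0.0], [-0.0, 0.0, -1.0]] F case [-1.  12.1  8.5] gap 0.9 q [-0.48, 0.31, 0.44, 2.06, -0.18, 0.81, 1.44]
t: 4.28
position: [484.3, 8.0, 123.4]
tool_rot: [-3.142, -0.006, 2.94]
ft_force: [-14.9, 2.7, 14.2]
finger_gap: 0.2
grip_force: 7.8
t 4.275 case pos [-27.6  55.3 123.4] tool axes in case x/y/z [[-0.0, 1.0, 0.01], [1.0, 0.0, -0.0], [-0.0, 0.01, -1.0]] F case [-0.4 15.1 14.2] gap 0.2 q [-0.48, 0.31, 0.44, 2.06, -0.18, 0.82, 1.44]
```

```bash
python3 -m crank '[[1,[0.06,0,0],[0,0,0]],[1,[0.04,0,0],[0,0,0]],[1,[0,0,-0.5],[0,0,0]],[1,[0,0,-0.6],[0,0,0]],[1,[-0.1,-0.4,-0.1],[0,0,0]]]' 
python3 pic.py top t1 215 130 365 270 4
python3 g.py -230 -80 250
python3 -c "
from h import *
f=dict(np.load('top0.npz'))
from scipy.spatial.transform import Rotation as Ro
for n,p,z in(('dish',(398,213),15),('counter',(396,172),20)):
    w=onz(f,*p,z);print(n,w.round(),Ro.from_euler('z',-1.369).apply(w-[544,24,0]).round())"
```

```text
t: 4.9
position: [482.3, -29.8, 247.5]
tool_rot: [3.138, 0.007, 2.945]
ft_force: [0.9, -0.5, -0.0]
finger_gap: 0.6
grip_force: 0.0
t 4.95 case pos [-72.6  48.8 247.5] tool axes in case x/y/z [[0.0, 1.0, -0.01], [1.0, -0.0, 0.0], [0.0, -0.01, -1.0]] F case [-4.3 -1.1  0.9] gap 0.3 q [-0.49, 0.14, 0.52, 1.93, -0.08, 1.09, 1.43]
world target [ 576.3 -217.4  250. ] tool shift units [-1.292 -1.571 -0.016]
dish [ 497. -354.   15.] [-379.  -29.   15.]
counter [ 627. -353.   20.] [-353. -157.   20.]
```

View pics/t1.png

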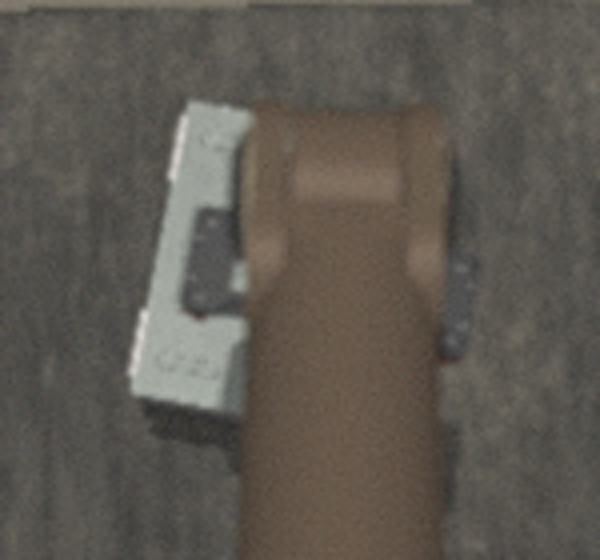

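The arm hides the fin in this view. The travel (about 20 mm) and the sharp force rise at the end both indicate the latch is at its stop. Next I move to the front and tilt.

```bash
python3 -m crank '[[1,[-0.32,-0.4,0],[0,0,0]],[1,[-0.32,-0.4,0],[0,0,0]],[1,[-0.32,-0.4,0],[0,0,0]],[1,[-0.32,-0.4,0],[0,0,0]],[1,[0,0,0],[0,0,0]]]' 
python3 -m crank '[[1,[0,0,0],[-0.051,0,0]],[1,[0,0,0],[-0.051,0,0]],[1,[0,0,0],[-0.051,0,0]],[1,[0,0,0],[0,0,0]]]' 
python3 g.py -230 -80 250
```

```text
t: 5.58
position: [573.1, -218.8, 243.0]
tool_rot: [-3.138, 0.001, 2.934]
ft_force: [-0.4, 0.4, 0.3]
finger_gap: 0.2
grip_force: 0.0
t: 6.08
position: [570.9, -217.4, 242.0]
tool_rot: [2.662, -0.003, 2.933]
ft_force: [-0.1, -0.0, -0.1]
finger_gap: 0.5
grip_force: 0.0
t 6.075 case pos [-231.1  -74.8  242. ] tool axes in case x/y/z [[0.01, 1.0, 0.0], [0.89, -0.01, 0.46], [0.46, -0.0, -0.89]] F case [-0.   0.1 -0.1] gap 0.5 q [0.22, 0.51, 0.47, 1.56, -0.66, 1.41, 2.23]
world target [ 576.3 -217.4  250. ] tool shift units [-0.052  0.047 -0.066]
```

```bash
python3 -m crank '[[1,[0,0,0],[0,0,0.055]],[1,[0,0,0],[0,0,0.055]],[1,[0,0,0],[0,0,0.055]],[1,[0,0,0],[0,0,0.055]],[1,[0,0,0],[0,0,0.055]]]' 
python3 -m crank '[[1,[0,0,0],[0,0,0.055]],[1,[0,0,0],[0,0,0.055]],[1,[0,0,0],[0,0,0.055]],[1,[0,0,0],[0,0,0.055]],[1,[0,0,0],[0,0,0]]]' 
python3 g.py -230 -80 200 3.1416 -0.96 0
```

```text
t: 6.7
position: [573.5, -211.9, 244.0]
tool_rot: [2.819, -0.359, 2.133]
ft_force: [0.3, -0.5, 0.4]
finger_gap: 0.3
grip_force: 0.0
t: 7.32
position: [573.4, -211.9, 243.7]
tool_rot: [3.133, -0.479, 1.391]
ft_force: [-0.8, 0.2, -0.3]
finger_gap: 0.7
grip_force: 0.0
t 7.325 case pos [-225.2  -76.1  243.7] tool axes in case x/y/z [[0.89, 0.02, 0.46], [0.02, -1.0, 0.01], [0.46, 0.0, -0.89]] F case [ 0.   0.8 -0.3] gap 0.7 q [0.02, 0.58, 0.79, 1.57, -0.8, 1.5, 0.8]
world target [ 576.3 -217.4  200. ] tool shift units [-0.245  0.035  0.366]
turn units [-0.002   0.1531  0.006 ]
```

```bash
python3 -m crank '[[1,[0,0,0],[0,0.051,0.003]],[1,[0,0,0],[0,0.051,0.003]],[1,[0,0,0],[0,0.051,0]],[1,[0,0,0],[0,0,0]]]' 
python3 g.py -150 -85 60 3.1416 -0.96 0
```

```text
t: 7.82
position: [571.3, -215.8, 241.3]
tool_rot: [-3.131, -0.961, 1.357]
ft_force: [-0.8, -0.3, 1.0]
finger_gap: 0.5
grip_force: 0.0
t 7.825 case pos [-229.5  -74.8  241.3] tool axes in case x/y/z [[0.57, -0.01, 0.82], [-0.0, -1.0, -0.01], [0.82, 0.0, -0.57]] F case [-0.4  0.7  1. ] gap 0.5 q [0.39, 0.74, 0.53, 1.49, -1.02, 1.78, 0.92]
world target [ 597.2 -140.    60. ] tool shift units [-1.031  0.111  1.69 ]
turn units [-0.0004 -0.0004 -0.0021]
```

```bash
python3 -m crank '[[1,[-0.37,0.028,0.26],[0,0,0]],[1,[-0.37,0.028,0.26],[0,0,0]],[1,[-0.37,0.028,0.26],[0,0,0]],[1,[-0.37,0.028,0.26],[0,0,0]],[1,[0,0,0],[0,0,0]]]' 
python3 g.py -150 -85 50 3.1416 -0.96 0
```

```text
t: 8.45
position: [582.9, -213.2, 60.9]
tool_rot: [-3.13, -0.959, 1.364]
ft_force: [-0.2, 0.0, 0.2]
finger_gap: 0.6
grip_force: 0.0
t 8.45 case pos [-224.6  -85.7   60.9] tool axes in case x/y/z [[0.57, -0.0, 0.82], [0.0, -1.0, -0.01], [0.82, 0.01, -0.57]] F case [-0.   0.2  0.2] gap 0.6 q [0.48, 0.96, 0.35, 1.51, -1.02, 1.56, 1.08]
world target [ 597.2 -140.    50. ] tool shift units [ 0.339 -0.003  0.673]
turn units [-0.0022  0.0002 -0.001 ]
```

```bash
python3 -m crank '[[1,[0.16,0,0.34],[0,0,0]],[1,[0.16,0,0.34],[0,0,0]],[1,[0.16,0,0.34],[0,0,0]],[1,[0,0,0],[0,0,0]]]' 
python3 g.py -76 -85 42 3.1416 -0.96 0;python3 pic.py side s2 225 120 375 270 4
```

```text
t: 8.95
position: [606.9, -102.9, 47.0]
tool_rot: [3.141, -0.961, 1.376]
ft_force: [0.2, 0.1, 0.1]
finger_gap: 0.6
grip_force: 0.0
t 8.95 case pos [-111.7  -87.    47. ] tool axes in case x/y/z [[0.57, 0.0, 0.82], [0.01, -1.0, 0.0], [0.82, 0.0, -0.57]] F case [ 0.1 -0.2  0.1] gap 0.6 q [0.45, 0.89, 0.15, 1.65, -1.03, 1.33, 1.03]
world target [612.  -67.5  42. ] tool shift units [ 0.163 -0.018  0.321]
turn units [-0.0015 -0.0004  0.0012]
```

View pics/s2.png

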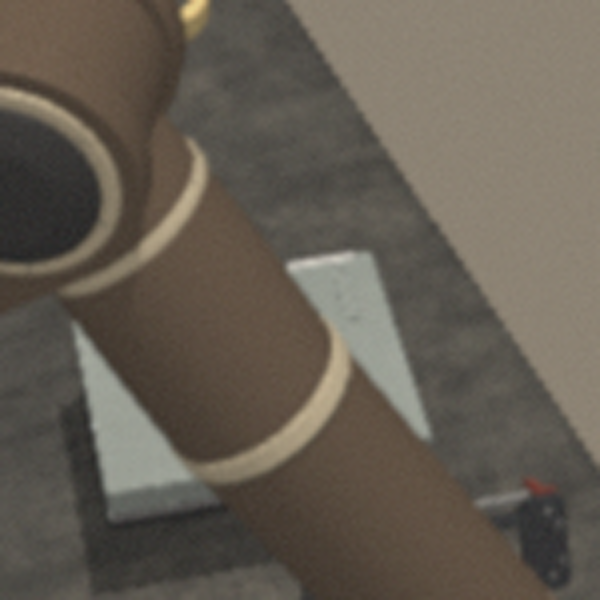

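The picture shows the gripper in front of the case's right end, low, at crop (535,520). The forearm passes over the lid, so I'll watch that when opening.

```bash
python3 -m crank '[[1,[0.04,0,0.1],[0,0,0]],[1,[0.05,0,0.1],[0,0,0]],[1,[0.06,0,0.1],[0,0,0]],[1,[0,0,0],[0,0,0]]]' 
python3 g.py -76 -85 42 3.1416 -0.96 0
python3 -m crank '[[1,[0.033,0,-0.023],[0,0,0]],[1,[0.033,0,-0.023],[0,0,0]]]'; python3 g.py
```

```text
t: 9.5
position: [612.1, -73.0, 39.0]
tool_rot: [-3.134, -0.963, 1.363]
ft_force: [0.8, -0.7, -0.3]
finger_gap: 0.4
grip_force: 0.0
t 9.5 case pos [-81.4 -86.2  39. ] tool axes in case x/y/z [[0.57, -0.0, 0.82], [0.0, -1.0, -0.0], [0.82, 0.0, -0.57]] F case [-0.5 -0.9 -0.3] gap 0.4 q [0.46, 0.88, 0.07, 1.68, -1.03, 1.26, 1.01]
world target [612.  -67.5  42. ] tool shift units [ 0.056 -0.012  0.027]
turn units [-0.0008 -0.0008 -0.001 ]
t: 9.75
position: [612.1, -75.0, 47.0]
tool_rot: [-3.135, -0.961, 1.361]
ft_force: [-0.3, -0.2, -0.1]
finger_gap: 0.3
grip_force: 0.0
t 9.75 case pos [-83.4 -86.5  47. ] tool axes in case x/y/z [[0.57, -0.0, 0.82], [-0.0, -1.0, -0.0], [0.82, 0.0, -0.57]] F case [-0.3  0.2 -0.1] gap 0.3 q [0.46, 0.87, 0.08, 1.68, -1.02, 1.27, 1.0]
```

```bash
python3 -m crank '[[1,[0.04,0,0.06],[0,0,0]],[1,[0.025,0,-0.017],[0,0,0]]]'; python3 g.py
python3 -m crank '[[1,[0.025,0,-0.017],[0,0,0]],[1,[0.025,0,-0.017],[0,0,0]]]'; python3 g.py
```

```text
t: 10.0
position: [613.6, -66.9, 49.3]
tool_rot: [-3.134, -0.961, 1.362]
ft_force: [0.9, 0.1, -3.6]
finger_gap: 0.5
grip_force: 1.5
t 10.0 case pos [-75.2 -86.4  49.3] tool axes in case x/y/z [[0.57, -0.0, 0.82], [-0.0, -1.0, -0.0], [0.82, 0.0, -0.57]] F case [ 0.3 -0.9 -3.6] gap 0.5 q [0.45, 0.86, 0.06, 1.69, -1.02, 1.25, 0.99]
t: 10.25
position: [613.4, -67.6, 55.5]
tool_rot: [-3.134, -0.961, 1.361]
ft_force: [-0.9, -1.5, -3.7]
finger_gap: 0.5
grip_force: 1.9
t 10.25 case pos [-75.8 -86.4  55.5] tool axes in case x/y/z [[0.57, -0.0, 0.82], [-0.0, -1.0, -0.0], [0.82, 0.0, -0.57]] F case [-1.6  0.6 -3.7] gap 0.5 q [0.45, 0.85, 0.06, 1.69, -1.02, 1.26, 0.98]
```

```bash
python3 -m crank '[[1,[0.033,0,-0.023],[0,0,0]],[1,[0.033,0,-0.023],[0,0,0]],[1,[0.033,0,-0.023],[0,0,0]],[1,[0.033,0,-0.023],[0,0,0]]]'; python3 g.py
python3 -m crank '[[1,[0.025,0,-0.017],[0,0,0]],[1,[0.017,0,-0.011],[0,0,0]]]'; python3 g.py
```

```text
t: 10.75
position: [613.4, -68.0, 71.9]
tool_rot: [-3.134, -0.96, 1.361]
ft_force: [-1.1, -5.1, -4.3]
finger_gap: 0.5
grip_force: 3.0
t 10.75 case pos [-76.2 -86.5  71.9] tool axes in case x/y/z [[0.57, -0.0, 0.82], [-0.0, -1.0, -0.0], [0.82, 0.0, -0.57]] F case [-5.2  0.1 -4.3] gap 0.5 q [0.45, 0.83, 0.07, 1.69, -1.01, 1.27, 0.96]
t: 11.0
position: [613.5, -67.9, 77.0]
tool_rot: [-3.135, -0.96, 1.362]
ft_force: [-1.5, -5.2, -3.7]
finger_gap: 0.3
grip_force: 3.0
t 11.0 case pos [-76.1 -86.5  77. ] tool axes in case x/y/z [[0.57, -0.0, 0.82], [-0.0, -1.0, -0.0], [0.82, 0.0, -0.57]] F case [-5.4  0.4 -3.7] gap 0.3 q [0.45, 0.82, 0.07, 1.69, -1.01, 1.28, 0.95]
```

```bash
python3 -m crank '[[1,[0.016,0,-0.011],[0,0,0]],[1,[0.016,0,-0.011],[0,0,0]]]'; python3 g.py
python3 -m crank '[[1,[0.012,0,-0.009],[0,0,0]],[1,[0.008,0,-0.006],[0,0,0]]]'; python3 g.py
```

```text
t: 11.25
position: [613.5, -67.7, 80.9]
tool_rot: [-3.134, -0.961, 1.362]
ft_force: [-2.4, -5.1, -2.9]
finger_gap: 0.4
grip_force: 2.8
t 11.25 case pos [-75.9 -86.5  80.9] tool axes in case x/y/z [[0.57, -0.0, 0.82], [-0.0, -1.0, -0.0], [0.82, 0.0, -0.57]] F case [-5.5  1.4 -2.9] gap 0.4 q [0.45, 0.82, 0.07, 1.69, -1.01, 1.28, 0.95]
t: 11.5
position: [613.5, -67.7, 82.8]
tool_rot: [-3.134, -0.96, 1.361]
ft_force: [-0.6, -4.3, -8.3]
finger_gap: 0.2
grip_force: 4.7
t 11.5 case pos [-75.9 -86.4  82.8] tool axes in case x/y/z [[0.57, -0.0, 0.82], [-0.0, -1.0, -0.0], [0.82, 0.0, -0.57]] F case [-4.3 -0.3 -8.3] gap 0.2 q [0.45, 0.81, 0.07, 1.69, -1.01, 1.28, 0.94]
```

```bash
cat > s.sh <<'E'
python3 g.py | sed -E 's/tool axes.*F case/F/; s/q \[.*//'
E
chmod +x s.sh
python3 -m crank '[[1,[0,0,0],[0,0,0]],[1,[0,0,0],[0,0,0]],[1,[0,0,0],[0,0,0]],[1,[-0.025,0,0.017],[0,0,0]]]' >/dev/null; ./s.sh
python3 -m crank '[[1,[0,-0.05,0],[0,0,0]],[1,[0,-0.05,0],[0,0,0]],[1,[0,-0.05,0],[0,0,0]]]'>/dev/null; ./s.sh
python3 -m crank '[[1,[0,-0.035,0],[0,0,0]],[1,[0,-0.035,0],[0,0,0]]]'>/dev/null; ./s.sh
```

```text
t 12.0 case pos [-74.7 -86.8  81.1] F [-0.1  0.5  0.4] gap 0.5 
t 12.375 case pos [-74.6 -71.1  80.9] F [ 0.3 -0.7 -0.2] gap 0.7 
t 12.625 case pos [-75.  -64.2  80.6] F [-0.   0.4 -0.5] gap 0.8
```

```bash
python3 -m crank '[[1,[0,-0.035,0],[0,0,0]],[1,[0,-0.03,0],[0,0,0]]]'>/dev/null; ./s.sh
python3 -m crank '[[1,[0,-0.035,0],[0,0,0]],[1,[0,-0.03,0],[0,0,0]]]'>/dev/null; ./s.sh
```

```text
t 12.875 case pos [-75.3 -57.9  80.4] F [-0.4  0.6 -0.9] gap 0.2 
t 13.125 case pos [-75.4 -51.9  80.5] F [ 1.6 -3.6 -1.3] gap 0.4
```

```bash
python3 -m crank '[[1,[0,-0.03,0],[0,0,0]],[1,[0,-0.03,0],[0,0,0]]]'>/dev/null; ./s.sh
```

```text
t 13.375 case pos [-75.4 -46.7  80.5] F [ 1.3 -6.3 -2.3] gap 0.5
```

```bash
python3 -m crank '[[1,[0,-0.03,0],[0,0,0]],[1,[0,-0.02,0],[0,0,0]]]'>/dev/null; ./s.sh
```

```text
t 13.625 case pos [-75.8 -44.   80.9] F [  2.2 -15.3  -2.4] gap 0.6
```

```bash
python3 -m crank '[[1,[0,0,0],[0,0,0]],[1,[0,0,0],[0,0,0]]]'>/dev/null; python3 g.py
```

```text
t 13.875 case pos [-75.9 -44.   81. ] tool axes in case x/y/z [[0.57, -0.0, 0.82], [-0.0, -1.0, 0.0], [0.82, -0.0, -0.57]] F case [  1.7 -12.2  -1.7] gap 0.4 q [0.47, 0.77, 0.06, 1.8, -1.01, 1.25, 1.01]
```

```bash
python3 -m crank '[[1,[0,0.008,0],[0,0,0]],[1,[0.025,0,-0.017],[0,0,0]]]'>/dev/null; ./s.sh
python3 -m crank '[[1,[0.017,0,-0.012],[0,0,0]],[1,[0.017,0,-0.012],[0,0,0]]]'>/dev/null; ./s.sh
```

```text
t 14.125 case pos [-76.1 -43.6  82.8] F [ 1.7 -9.4 -8. ] gap 0.4 
t 14.375 case pos [-76.5 -42.9  86.2] F [  0.8  -8.5 -10.2] gap 0.3
```

```bash
python3 -m crank '[[1,[0.017,0,-0.012],[0,0,0]],[1,[0.017,0,-0.012],[0,0,0]]]'>/dev/null; ./s.sh
python3 -m crank '[[1,[0.017,0,-0.012],[0,0,0]],[1,[0.017,0,-0.012],[0,0,0]]]'>/dev/null; ./s.sh
```

```text
t 14.625 case pos [-76.7 -42.3  89.8] F [  0.3  -6.1 -12.1] gap 0.7 
t 14.875 case pos [-76.5 -41.7  94.6] F [ -0.1  -4.3 -10.6] gap 0.2
```

```bash
python3 -m crank '[[1,[0.017,0,-0.012],[0,0,0]],[1,[0.017,0,-0.012],[0,0,0]]]'>/dev/null; ./s.sh
python3 -m crank '[[1,[0.017,0,-0.012],[0,0,0]],[1,[0.017,0,-0.012],[0,0,0]]]'>/dev/null; ./s.sh
```

```text
t 15.125 case pos [-75.9 -41.4  99.3] F [  0.4  -4.7 -10.4] gap 0.3 
t 15.375 case pos [-75.3 -42.1 104.2] F [ 2.2 -6.4 -9.5] gap 0.8
```

```bash
python3 -m crank '[[1,[0.025,0,-0.017],[0,0,0]],[1,[0.025,0,-0.017],[0,0,0]]]'>/dev/null; ./s.sh
python3 -m crank '[[1,[0.033,0,-0.023],[0,0,0]],[1,[0.033,0,-0.023],[0,0,0]],[1,[0.033,0,-0.023],[0,0,0]]]'>/dev/null; ./s.sh; python3 pic.py top t2 205 120 355 260 4
```

```text
t 15.625 case pos [-75.1 -42.4 110.4] F [  1.6  -6.5 -10. ] gap 0.4 
t 16.0 case pos [-75.  -40.8 122.8] F [ 1.  -0.5 -3.4] gap 0.5
```

View pics/t2.png

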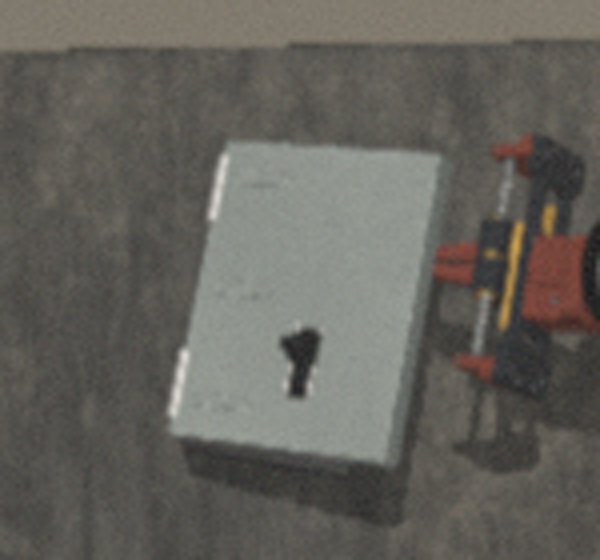

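The top view shows the lid raised and skewed, with its front edge at crop (440,155) to (390,465). The fin is at the right end of its slot, at crop (300,345), and the fingers are under the skirt at (455,260). I'll follow the arc upward from here.

```bash
python3 -m crank '[[1,[0.08,0,-0.02],[0,0,0]],[1,[0.08,0,-0.02],[0,0,0]],[1,[0.08,0,-0.02],[0,0,0]],[1,[0.08,0,-0.02],[0,0,0]]]'>/dev/null; python3 g.py -63 -42 154
python3 -m crank '[[1,[0.085,0,-0.004],[0,0,0]],[1,[0.085,0,-0.004],[0,0,0]],[1,[0.085,0,-0.004],[0,0,0]],[1,[0.085,0,-0.004],[0,0,0]]]'>/dev/null; python3 g.py -45 -42 183 3.1416 -0.96 0
```

```text
t 16.55 case pos [-62.9 -41.5 153.9] tool axes in case x/y/z [[0.57, -0.0, 0.82], [-0.0, -1.0, -0.0], [0.82, 0.0, -0.57]] F case [-0.5  1.8 -4.6] gap 0.2 q [0.45, 0.65, 0.07, 1.8, -0.99, 1.31, 0.9]
world target [572.5 -46.1 154. ] tool shift units [ 0.001  0.005 -0.002]
t 17.05 case pos [-44.5 -41.8 182.4] tool axes in case x/y/z [[0.57, -0.0, 0.82], [-0.0, -1.0, -0.0], [0.82, 0.0, -0.57]] F case [ 0.2  0.1 -5.3] gap 0.2 q [0.42, 0.6, 0.06, 1.81, -0.99, 1.31, 0.85]
world target [576.1 -28.5 183. ] tool shift units [ 0.002  0.002 -0.007]
turn units [-0.0006 -0.0006 -0.0012]
```

```bash
python3 -m crank '[[1,[0.084,0,0.015],[0,0,0]],[1,[0.084,0,0.015],[0,0,0]],[1,[0.084,0,0.015],[0,0,0]],[1,[0.084,0,0.015],[0,0,0]]]'>/dev/null; ./s.sh
python3 -m crank '[[1,[0.08,0,0.028],[0,0,0]],[1,[0.08,0,0.028],[0,0,0]]]'>/dev/null; ./s.sh
python3 -m crank '[[1,[0.08,0,0.028],[0,0,0]],[1,[0.08,0,0.028],[0,0,0]]]'>/dev/null; python3 g.py 6 -42 227 3.1416 -0.96 0
```

```text
t 17.55 case pos [-20.7 -42.  206.4] F [ 0.1 -0.  -4.1] gap 0.4 
t 17.8 case pos [ -7.  -42.  216.4] F [-1.4  1.1 -2.4] gap 0.6 
t 18.05 case pos [  7.  -41.8 225.6] tool axes in case x/y/z [[0.57, -0.0, 0.82], [-0.0, -1.0, -0.0], [0.82, 0.0, -0.57]] F case [ 1.  -1.3 -7. ] gap 0.5 q [0.38, 0.52, 0.01, 1.82, -1.0, 1.28, 0.74]
world target [586.4  21.5 227. ] tool shift units [ 0.006  0.002 -0.016]
turn units [-0.0007 -0.0003 -0.0014]
```

```bash
python3 -m crank '[[1,[0.065,0,0.035],[0,0,0]],[1,[0.065,0,0.035],[0,0,0]],[1,[0,0,0],[0,0,0]]]'>/dev/null; ./s.sh; python3 pic.py top t3 205 100 355 240 4
```

```text
t 18.425 case pos [ 20.3 -41.9 233.1] F [ 0.6  0.2 -3.2] gap 0.4
```

View pics/t3.png

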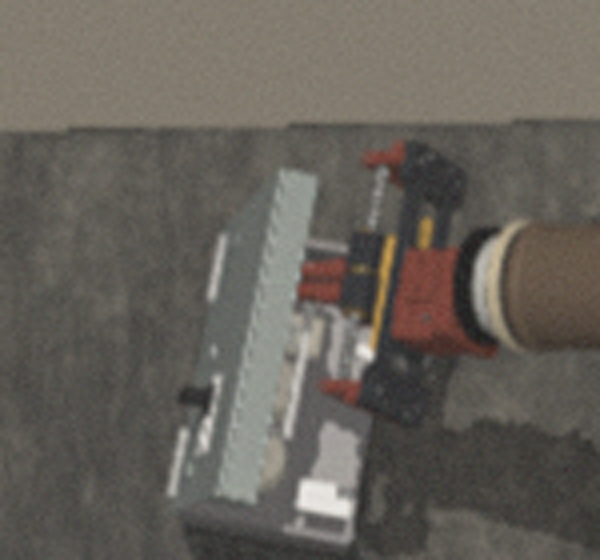

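The lid stands nearly upright: its skirt band runs from (300,170) to (240,500) in the crop, and the inside of the case is exposed. I'll drop the fingers slightly and withdraw along the tool axis.

```bash
python3 -m crank '[[1,[-0.05,0,0.0],[0,0,0]],[1,[-0.08,0,0.0],[0,0,0]],[1,[-0.02,0,-0.3],[0,0,0]],[1,[0,0,-0.5],[0,0,0]],[1,[0,0,-0.5],[0,0,0]]]'>/dev/null; ./s.sh
python3 -m crank '[[1,[0,0,-0.4],[0,0,0]],[1,[0,0,0],[0,0,0]],[1,[0,0,0],[0,0,0]]]'>/dev/null; ./s.sh; python3 pic.py top t4 205 100 355 240 4
```

```text
t 19.1 case pos [-97.2 -42.1 295.4] F [ 0.4 -0.5 -1.3] gap 1.0 
t 19.475 case pos [-128.   -42.1  317.1] F [-0.5  0.2 -0.1] gap 0.5
```

View pics/t4.png

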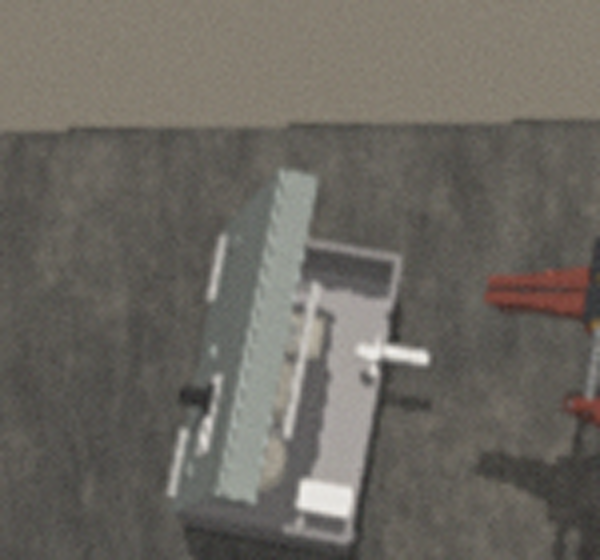

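The lid stays up with the gripper clear. I'll check its angle before handing in.

Run:
```python
from h import *
from scipy.spatial.transform import Rotation as Ro
f=dict(np.load('t4.npz'));C=Ro.from_euler('z',1.369)
for a in(1.0,1.1,1.2,1.3):
    c,s=np.cos(a),np.sin(a);o=[]
    for lx,lz in((-168.5,-23),(-170,4)):
        for y in(-113,113):
            o.append(((proj(f,C.apply([65+lx*c+lz*s,y,105-lx*s+lz*c])+[544,24,0])-[205,100]+.375)*4).round().tolist())
    print(a,o)
```

```text
1.0 [[381.0, 198.0], [320.0, 519.0], [350.0, 186.0], [287.0, 510.0]]
1.1 [[362.0, 190.0], [300.0, 513.0], [328.0, 178.0], [265.0, 504.0]]
1.2 [[341.0, 183.0], [278.0, 508.0], [305.0, 172.0], [241.0, 499.0]]
1.3 [[319.0, 176.0], [255.0, 502.0], [281.0, 165.0], [217.0, 493.0]]
```

The observed corners (318,178) and (256,502) correspond to a lid angle of about 1.3 rad, so I'm handing in.

```bash
python3 -c "
from plant import job
print(job.close_job())"
```

```text
the job is handed in; nothing more can be done
None
```

The job is handed in: the lid stands open at about 1.3 rad (measured from the last picture), the thumb latch was slid to its stop, the gripper is clear, no bystander was touched as far as I could tell, and the verdict was not shown.

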